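# Feed a carton along the packing gauge to the red stop

### The arm

A 7-joint arm with a two-finger parallel gripper is mounted at the origin on a cart in front of the work surface, level with it; the furniture and walls round the work are solid. World frame = base frame: x ahead of the robot, y to its left, z up, the work surface at z = 0. Lengths are in mm, angles in rad, forces in N, time in s.
With the tool pointing down it reaches from about 400 to 850 mm from the base axis. Payload 4.4 kg.
Tool frame: the origin (TCP) lies between the finger pads; the fingertips stand manip.tip_extent ahead of it and the grasp point (between the pads) lies 6 mm ahead of it (manip.tip_extent is the distance from the TCP to the fingertips, in mm); z points along the fingers, y is the line along which they close (so a half turn about z gives the same grasp; the last joint's range is limited). The gripper opens to 94 mm and grips with 3 to 60 N. Pads are 16 mm wide; open, the fingers measure 119 mm over their backs; the gripper's body (75 mm by 177 mm) begins 78 mm behind the grasp point.
Start: joints at [-1.32, 0.628, 0.038, 1.517, -0.027, 0.996, -0.02], TCP at [202.469, 617.676, 230.478] pointing down, gripper open.
Joint ranges: [-3.06, 3.06], [-0.37, 2.12], [-1.25, 1.32], [0.18, 2.47], [-1.1, 4.24], [0.23, 1.98], [-2.94, 2.94]. Speed limits (rad/s): [2.57, 2.57, 3.14, 3.14, 3.14, 3.14, 3.14].

### API

Orientations are given as a rotation vector (axis times angle).
In Python, from station import manip, imaging, finder gives the robot as it stands.
- The arm moves only by the tool apply_moves, never from a script. Its argument "plan" is text: rows parted by semicolons, each of 7 numbers parted by spaces: the shift along the tool's x, y, z in cm, then the turn, a rotation vector about the tool's x, y, z in degrees, then the closure, from 0 (fully open) to 1 (shut). In form: dx dy dz wx wy wz gripper; .... A call has 1 to 12 rows; each row is the pose to reach, as a shift and turn from the pose commanded when the call began, along the tool's axes at that moment; what a row does not reach only later rows make up. A row lasts 1/10 s, in which the tool goes at most 50 mm and 8.59 degrees, less where a joint would pass 70% of its speed; a pose out of reach is approached as far as the arm can. A call with a gripper value outside its range is refused whole. The fingers move at their own pace and stop on an object; "grip_force" is the grip in N (left out, the last holds). Time passes only in rows, so rows that repeat a pose let the fingers close. It gives the time, the measured TCP pose, the force, the opening and the grip force at its end, in the units of the state.
- manip.read_state(): the state, without advancing time (a new reading comes with each control period).
- imaging.grab_frame(name): name is "scene" or "side" or "wrist"; returns (picture, depth): 400x640x3 uint8, red, green, blue; 400x640 float32, mm along the optical axis (not along the pixel's ray), 0 where there is no reading.
- imaging.camera_params(name): a dict with "fx", "fy", "cx", "cy" (pixels), "origin" and "rotation" of the camera in the world. Camera axes: x right, y up, looking along -z (the intrinsics and any distortion apply to the point x, -y, -z); pixel columns grow to the right and rows downward; lengths in mm; the calibration is good to about 2 mm. A picture is of the moment at which its call begins: read the wrist's pose just before it. camera_params takes no time and is no camera call; for the wrist camera it gives the pose at the moment of the call.
- manip.finish_job(): hands the job in; it is judged then, once.
Trained networks look in the newest picture that a camera, given by its name, has taken for a name from the list of things; names that differ only in an ending like _2 or _b are one class to them, and where a whole thing is asked for, a point or a joint stands for the part that bears it (a point fixed in the world has none). Each returns a list of dicts, best first, with "p" (0 to 1); they miss things now and then, are a little off and sometimes report something else, mostly with a low value. They report only what shows in the picture. A call takes as long as a camera call. They do not tell look-alikes from the thing itself.
- finder.trace(thing, camera): "region" (400x640 bool, what is visible of it) and "xy" ([column, row] in pixels, amid what is visible of it).
The state is a dict: "clock": time; "qpos": joint angles; "qvel": joint speeds; "effort": joint torques, N m; "tcp_pos": TCP position; "tool_rot": TCP orientation; "force": force on the tool from outside, world axes, zero at the start; "moment": the same for the moment, N m; "width": finger opening in mm; "finger_force": force on a finger pad.
Only numpy, scipy, OpenCV 4.12 (cv2) and the standard library are available. Lean on these libraries where they do the work, as an engineer would, in place of code of your own. Each camera call takes 0.05 s, during which the arm holds its last target. There are 200 camera calls.

### The job

Feed the cream carton along the packing gauge with the gauge's pusher: press down the blue thumb plate in the middle of the pusher with your fingertips to free the brake, and keep it pressed while you push the pusher all the way up to the red stop. Then take your fingers off so that the plate springs up and the brake holds the pusher there. Do not touch or lift the carton, do not shove the red stop along its rail, and leave the other things on the table where they are.

Things in the scene. Friction and masses are not known exactly. Their poses are not given: they have to be found in the camera images.
- gauge: The packing gauge, fixed to the table: grey base 160 (x) by 460 (y) by 12 mm, an aluminium rail along its y on the near side (centre line x = -60 mm; 48 mm high black end caps), a 32 mm high guide on the far side, the carton bed from x = -35 to +57 mm. Position and yaw vary. Origin: on the table under the base's middle; y along the rail (about the robot's left), z up.
- pusher (a joint): Travel of the pusher in m; grows towards the gauge's -y (the robot's right). A grey carriage on the rail, 50 (x) by 70 (y) mm, about 1 kg, its top 60 mm above the table, with a 55 mm high fence at its leading (-y) end reaching across the bed behind the carton. With the plate up a brake holds it against about 20 N; with the plate pressed it slides with 1 to 4 N.
- release (a joint): How far the blue thumb plate is pressed down, in m: 0 when up, 0.006 at its bottom stop. It is sprung: it starts to move at up to 9 N, needs about 11 N at 4 mm and 13 N at the bottom. The brake is free from about 3 mm on; press it 4 to 6 mm.
- release_top (a point): Middle of the top face of the blue thumb plate on the middle of the pusher, 75 mm above the table when up; moves with it. The plate is 36 (x) by 58 (y) mm; its flat middle is 46 mm long in y, between two cross ridges 5.5 mm high that keep fingertips from slipping off along the rail.
- pusher_nose (a point): Middle of the pusher's leading (-y) end face, 48 mm above the table.
- stop_face (a point): Middle of the red stop's face that the pusher's nose meets, 48 mm above the table; the nose reaches this very point when home. The stop is a red block 46 (x) by 24 (y) mm, 50 mm high with a steel screw head on top (58 mm) and a black clamp knob towards the robot, clamped on the rail on the -y side, where varies; more than about 80 N would shift it.
- carton_mid (a point): Centre of the cream carton with small printed pictures, 66 x 111 x 48 mm, about 0.15 kg, lying loose on the bed in front of (-y of) the fence, long side along the rail, its top 60 mm above the table. The fence pushes it.
- orange_box: Bystander: orange box 71 x 86 x 96 mm at the right; origin under its middle.
- red_box: Bystander: red box 71 x 71 x 104 mm at the right; origin under its middle.
- tape: Bystander: roll of brown packing tape lying flat, 98 mm across, 48 mm high, at the right; origin under its middle.
- marker: Bystander: white marker pen with a black cap, 127 mm long, 19 mm high, lying at the right beyond the boxes; origin under its middle.
- picture_mug: Bystander: white mug with a picture, 81 x 116 x 95 mm, at the front left; origin under its middle.
Things that resemble listed ones, but are neither listed nor needed, are in the scene too. What is shaped like the part that bears carton_mid but purple is not meant.

How it is judged:
By the outcome, as a careful person would: the job done as asked, in the order asked, and still so for the second after the job is handed in, with the robot touching nothing.
It also fails if it takes over 38 s, if anything falls off the work surface, if the arm or the gripper's body presses on something with over 40 N, if the wrist force passes 120 N, or if a joint passes its speed limit or range.

## Working session

There is one attempt and no reset: what is moved stays moved. The work goes in short steps, Python scripts to look and compute and a tool call to move; the robot and the scene stay as the last step left them, time stands still between calls to the robot, and variables do not carry over. Pictures are saved under pics/ and viewed, at most 10 in all, crops included, and the job is handed in when it is done.

Besides the shell and the picture viewer there is one more tool, called after "Call:" by a JSON object that holds its "method" and its "body", one argument or row to a line. apply_moves: Moves the arm, as the interface text tells. Its arguments: {"type":"object","properties":{"plan":{"type":"string"},"grip_force":{"type":"number"}},"required":["plan"]}

```bash
mkdir -p pics; ls
cat > h.py <<'E'
import numpy as np, cv2
from station import manip, imaging, finder
from scipy.spatial.transform import Rotation as R
def world(name, d, px=None):
    c=imaging.camera_params(name); 
    v,u=np.mgrid[0:400,0:640]
    P=np.stack([(u-c["cx"])/c["fx"]*d, -(v-c["cy"])/c["fy"]*d, -d],-1)
    return P@np.array(c["rotation"]).T+np.array(c["origin"])
E
python3 - <<'E'
from h import *
s=manip.read_state(); print(s, getattr(manip,'tip_extent',None))
for n in("scene","side"):
    p,d=imaging.grab_frame(n); c=imaging.camera_params(n); print(n,c)
    cv2.imwrite(f"pics/{n}0.png",p[...,::-1]); np.savez(f"{n}0.npz",p=p,d=d)
    W=world(n,d)
    for t in("release_top","stop_face","carton_mid","pusher","gauge"):
        for r in finder.trace(t,n)[:3]:
            m=r["region"]&(d>0); q=W[m]
            print(t,round(r["p"],2),np.round(r["xy"]),m.sum(),np.round(np.median(q,0)) if m.sum() else None, np.round(np.percentile(q,[3,97],axis=0)).tolist() if m.sum() else None)
E
```

```text
pics
{'clock': 0.0, 'qpos': array([-1.31978648,  0.62931598,  0.03844903,  1.51833347, -0.02703624,
        0.99626645, -0.01999121]), 'qvel': array([-6.41886743e-04,  1.63719093e-04, -1.15423489e-03, -1.73576780e-03,
       -1.59863042e-03,  9.24325750e-04, -7.81902008e-05]), 'effort': array([ 2.58605724e-04, -5.49725640e+01,  1.14391040e+00, -1.86633128e+01,
       -5.21075714e-02,  2.38717947e-02,  1.80371885e-04]), 'tcp_pos': array([202.27908637, 617.09972871, 229.58476598]), 'tool_rot': array([-4.95543932e-01, -3.10196918e+00,  2.79910516e-03]), 'force': array([-0.05638776, -0.46106387,  0.34414502]), 'moment': array([0.02920442, 0.01264483, 0.03913129]), 'finger_force': 0.0, 'width': 94.08404027973633} 25.0
scene {'fx': 377.15387459303423, 'fy': 377.15387459303423, 'cx': 330.1661804420323, 'cy': 191.40295298398837, 'origin': array([-145.29438431, -829.69733804,  622.76141684]), 'rotation': array([ 1.01309151, -0.38069607, -0.60850777])}Traceback (most recent call last):
  File "<stdin>", line 6, in <module>
  File "h.py", line 8, in world
    return P@np.array(c["rotation"]).T+np.array(c["origin"])
           ~~~~~~~~~~~~~~~~~~~~~~~~~~~^~~~~~~~~~~~~~~~~~~~~~
ValueError: operands could not be broadcast together with shapes (400,640) (3,)
```

```bash
sed -i 's/np.array(c\["rotation"\]).T/R.from_rotvec(c["rotation"]).as_matrix().T/' h.py
python3 - <<'E'
from h import *
for n in("scene","side"):
    p,d=imaging.grab_frame(n)
    cv2.imwrite(f"pics/{n}0.png",p[...,::-1]); np.savez(f"{n}0.npz",p=p,d=d)
    W=world(n,d); print(n, imaging.camera_params(n)["origin"])
    for t in("release_top","stop_face","carton_mid","gauge"):
        for r in finder.trace(t,n)[:3]:
            m=r["region"]&(d>0); q=W[m]
            print(t,round(r["p"],2),np.round(r["xy"]),m.sum(),np.round(np.median(q,0)) if m.sum() else None, np.round(np.percentile(q,[3,97],axis=0)).tolist() if m.sum() else None)
E
```

```text
scene [-145.29438431 -829.69733804  622.76141684]
stop_face 0.68 [342. 218.] 206 [ 447. -159.   41.] [[423.0, -164.0, 22.0], [481.0, -144.0, 56.0]]
stop_face 0.59 [469. 248.] 77 [ 652. -448.   15.] [[599.0, -466.0, 2.0], [662.0, -432.0, 48.0]]
carton_mid 0.91 [344. 199.] 803 [515. -98.  51.] [[493.0, -144.0, 11.0], [560.0, -36.0, 55.0]]
carton_mid 0.91 [315. 160.] 493 [655. 217.  34.] [[607.0, 190.0, 3.0], [710.0, 273.0, 43.0]]
gauge 0.93 [348. 215.] 4168 [ 468. -159.   21.] [[419.0, -302.0, 6.0], [588.0, 127.0, 70.0]]
gauge 0.51 [444. 248.] 872 [ 586. -438.   35.] [[534.0, -464.0, 2.0], [617.0, -376.0, 49.0]]
side [   29.96255645 -1210.24580831  1157.04611765]
release_top 0.5 [326. 300.] 1202 [ 344. -439.   85.] [[313.0, -458.0, 9.0], [388.0, -390.0, 101.0]]
release_top 0.42 [298. 183.] 117 [442.  47.  76.] [[427.0, 16.0, 71.0], [458.0, 75.0, 83.0]]
release_top 0.36 [420. 280.] 174 [ 649. -433.   15.] [[641.0, -481.0, 7.0], [658.0, -366.0, 21.0]]
stop_face 0.52 [325. 233.] 119 [ 454. -155.   45.] [[431.0, -162.0, 24.0], [477.0, -142.0, 58.0]]
carton_mid 0.81 [336. 215.] 689 [ 519. -102.   53.] [[491.0, -141.0, 16.0], [556.0, -36.0, 58.0]]
carton_mid 0.59 [334. 156.] 492 [656. 224.  39.] [[604.0, 193.0, 3.0], [711.0, 272.0, 48.0]]
gauge 0.64 [328. 230.] 3977 [ 490. -151.   19.] [[419.0, -299.0, 8.0], [586.0, 135.0, 72.0]]
```

View pics/scene0.png

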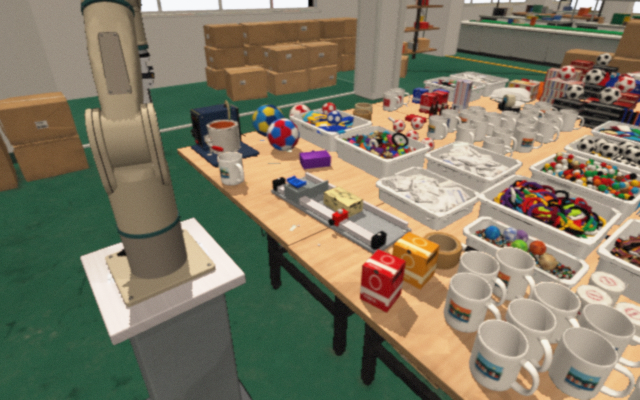

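View pics/side0.png

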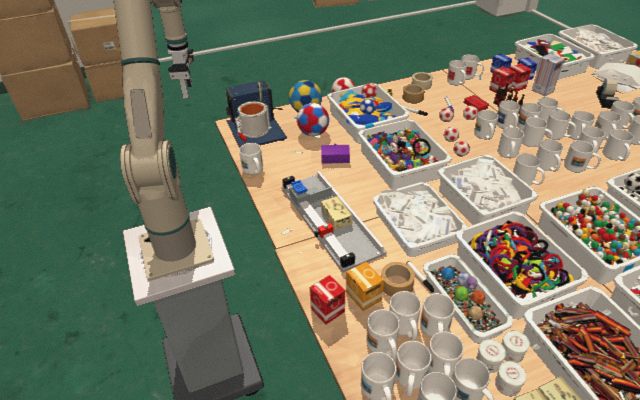

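The scene shows one gauge: blue plate at (297,183) in scene / (298,187) in side, the cream carton at (342,200), and the red stop at (340,216). The other carton-shaped object is purple, at (315,158), and is not meant. Next: gauge yaw, heights along the path, and the move in tool axes.

```bash
cat >> h.py <<'E'
def tool_shift(target_tcp, yaw_extra=None):
    s=manip.read_state(); T=R.from_rotvec(s["tool_rot"]).as_matrix()
    return T.T@(np.array(target_tcp)-s["tcp_pos"])/10
E
python3 - <<'E'
from h import *
for n in("scene","side"):
    z=np.load(n+"0.npz"); p,d=z["p"].astype(int),z["d"]; W=world(n,d)
    hsv=cv2.cvtColor(z["p"],cv2.COLOR_RGB2HSV)
    box=(W[...,0]>390)&(W[...,0]<620)&(W[...,1]>-330)&(W[...,1]<170)&(d>0)
    blue=box&(hsv[...,0]>100)&(hsv[...,0]<125)&(hsv[...,1]>120)&(W[...,2]>60)
    q=W[blue]; print(n,"blue",blue.sum(),q.mean(0).round(1),cv2.minAreaRect(q[:,:2].astype(np.float32)))
    red=box&((hsv[...,0]<6)|(hsv[...,0]>174))&(hsv[...,1]>150)&(W[...,2]>20); q=W[red]
    print("red",red.sum(),np.percentile(q,[2,50,98],axis=0).round().tolist())
    g=box&(hsv[...,1]<60)&(W[...,2]>5)&(W[...,2]<80); q=W[g]; print("gauge",cv2.minAreaRect(q[:,:2].astype(np.float32)))
    c=(d>0)&(W[...,0]>100)&(W[...,0]<600)&(W[...,1]>60)&(W[...,1]<560)&(W[...,2]>90)&(W[...,2]<600); q=W[c]
    # tall things
    for y in range(60,560,100):
        k=q[(q[:,1]>=y)&(q[:,1]<y+100)]
        if len(k): print(y,k[:,2].max().round(),np.percentile(k[:,0],[0,50,100]).round())
s=manip.read_state(); print(R.from_rotvec(s["tool_rot"]).as_matrix().round(3))
print(tool_shift([430,47,230]))
E
```

```text
scene blue 116 [440.7  38.7  74.4] ((443.27276611328125, 41.160987854003906), (35.40810012817383, 56.45891189575195), 5.054718971252441)
red 145 [[429.0, -164.0, 24.0], [449.0, -159.0, 43.0], [481.0, -143.0, 51.0]]
gauge ((498.50543212890625, -77.13337707519531), (168.56521606445312, 457.9879455566406), 5.467744827270508)
160 95.0 [340. 347. 350.]
260 107.0 [309. 346. 389.]
360 139.0 [335. 418. 600.]
460 562.0 [177. 381. 600.]
side blue 127 [441.8  44.9  76.3] ((442.9940185546875, 46.144439697265625), (35.439029693603516, 62.33319854736328), 1.0194790363311768)
red 121 [[436.0, -162.0, 24.0], [455.0, -156.0, 45.0], [481.0, -139.0, 55.0]]
gauge ((497.9682922363281, -73.27960205078125), (168.3136749267578, 464.69940185546875), 5.240226745605469)
160 599.0 [100. 102. 343.]
260 103.0 [307. 345. 386.]
360 142.0 [332. 413. 599.]
460 592.0 [140. 377. 600.]
[[-0.95   0.312 -0.   ]
 [ 0.312  0.95   0.   ]
 [ 0.     0.    -1.   ]]
[-39.39918953 -47.13734867   0.04716152]
```

Run:
```python
from h import *
for n in("scene","side"):
    z=np.load(n+"0.npz"); d=z["d"]; W=world(n,d)
    c=(d>0)&(W[...,0]>120)&(W[...,0]<500)&(W[...,1]>350)&(W[...,1]<720)&(W[...,2]>70); q=W[c]
    for x in range(120,500,60):
        k=q[(q[:,0]>=x)&(q[:,0]<x+60)]
        if len(k): print(n,x,len(k),np.percentile(k[:,1:],[0,10,50,90,100],axis=0).round().tolist())
c=imaging.camera_params("wrist"); s=manip.read_state(); T=R.from_rotvec(s["tool_rot"])
print(T.inv().apply(c["origin"]-s["tcp_pos"]), (T.inv()*R.from_rotvec(c["rotation"])).as_matrix().round(2),c["fx"],c["cx"],c["cy"])
```

```text
scene 120 13 [[527.0, 245.0], [536.0, 246.0], [559.0, 260.0], [564.0, 314.0], [564.0, 339.0]]
scene 180 913 [[518.0, 206.0], [533.0, 283.0], [580.0, 413.0], [596.0, 535.0], [668.0, 562.0]]
scene 240 47 [[601.0, 304.0], [649.0, 312.0], [666.0, 326.0], [679.0, 342.0], [686.0, 548.0]]
scene 300 315 [[355.0, 70.0], [389.0, 82.0], [583.0, 101.0], [629.0, 153.0], [656.0, 170.0]]
scene 360 735 [[448.0, 70.0], [457.0, 85.0], [548.0, 126.0], [595.0, 170.0], [656.0, 173.0]]
scene 420 568 [[447.0, 70.0], [454.0, 95.0], [549.0, 135.0], [598.0, 171.0], [657.0, 206.0]]
scene 480 80 [[499.0, 73.0], [503.0, 104.0], [568.0, 154.0], [618.0, 180.0], [655.0, 197.0]]
side 120 561 [[526.0, 211.0], [543.0, 310.0], [585.0, 412.0], [606.0, 562.0], [627.0, 592.0]]
side 180 1280 [[523.0, 205.0], [551.0, 304.0], [584.0, 433.0], [606.0, 544.0], [681.0, 590.0]]
side 240 57 [[604.0, 308.0], [652.0, 315.0], [668.0, 330.0], [681.0, 348.0], [692.0, 558.0]]
side 300 240 [[359.0, 71.0], [389.0, 86.0], [579.0, 103.0], [626.0, 162.0], [665.0, 175.0]]
side 360 723 [[351.0, 71.0], [459.0, 88.0], [555.0, 132.0], [614.0, 173.0], [662.0, 179.0]]
side 420 646 [[447.0, 71.0], [461.0, 93.0], [554.0, 136.0], [618.0, 174.0], [663.0, 208.0]]
side 480 123 [[500.0, 76.0], [514.0, 111.0], [573.0, 148.0], [620.0, 176.0], [670.0, 201.0]]
[  82.80515844    0.31094488 -154.03663601] [[-0.    0.96  0.28]
 [ 1.    0.   -0.  ]
 [-0.    0.28 -0.96]] 347.2208616364733 319.37810268349864 204.4376336478521
```

Call:
{"method": "apply_moves", "body": {
  "plan": "-40.5 -46.9 0 0 0 0 1; -40.5 -46.9 0 0 0 0 1; -40.5 -46.9 0 0 0 0 1; -40.5 -46.9 0 0 0 0 1; -40.5 -46.9 0 0 0 0 1; -40.5 -46.9 0 0 0 -23 1; -40.5 -46.9 0 0 0 -23 1; -40.5 -46.9 0 0 0 -23 1; -40.5 -46.9 0 0 0 -23 1; -40.5 -46.9 0 0 0 -23 1; -40.5 -46.9 0 0 0 -23 1; -40.5 -46.9 0 0 0 -23 1",
  "grip_force": 15
}}

```text
clock: 1.75
tcp_pos: [433.4, 64.4, 230.9]
tool_rot: [-0.133, 3.138, 0.0]
force: [1.1, 0.5, -1.1]
width: 2.0
finger_force: 0.0
```

Call:
{"method": "apply_moves", "body": {
  "plan": "0.5 -1.9 0 0 0 0 1; 0.5 -1.9 0 0 0 0 1; 0.5 -1.9 0 0 0 0 1"
}}

```text
clock: 2.05
tcp_pos: [429.3, 47.4, 230.6]
tool_rot: [-0.132, 3.138, 0.001]
force: [0.4, 0.5, -0.6]
width: 0.3
finger_force: 0.0
```

Run:
```python
from h import *
s=manip.read_state(); print(s["clock"],s["tcp_pos"],s["force"],s["width"])
n="wrist"; p,d=imaging.grab_frame(n); W=world(n,d); np.savez("w1.npz",p=p,d=d,W=W); cv2.imwrite("pics/w1.png",p[...,::-1])
for t in("release_top","stop_face","carton_mid","gauge"):
    for r in finder.trace(t,n)[:2]:
        m=r["region"]&(d>0); q=W[m]
        print(t,round(r["p"],2),np.round(r["xy"]),m.sum(),np.round(np.median(q,0)) if m.sum() else None, np.round(np.percentile(q,[2,98],axis=0)).tolist() if m.sum() else None)
hsv=cv2.cvtColor(p,cv2.COLOR_RGB2HSV)
b=(hsv[...,0]>100)&(hsv[...,0]<125)&(hsv[...,1]>120)&(W[...,2]>60)&(W[...,2]<95)&(d>0)&(abs(W[...,1]-45)<60)&(abs(W[...,0]-440)<40)
q=W[b]; print("blue",b.sum(),q.mean(0),cv2.minAreaRect(q[:,:2].astype(np.float32)),np.percentile(q[:,2],[2,50,98]))
```

```text
2.05 [429.31468933  47.44870347 230.60573613] [ 0.39136017  0.52992978 -0.6047177 ] 0.29155287238451716
release_top 0.95 [317. 212.] 2372 [443.  47.  75.] [[426.0, 19.0, 70.0], [461.0, 75.0, 81.0]]
stop_face 0.76 [127. 193.] 1858 [ 454. -142.   48.] [[423.0, -158.0, 21.0], [481.0, -133.0, 58.0]]
carton_mid 0.75 [459. 385.] 1681 [661. 238.  41.] [[603.0, 209.0, 2.0], [684.0, 277.0, 44.0]]
carton_mid 0.65 [190. 262.] 7723 [518. -80.  53.] [[493.0, -136.0, 16.0], [558.0, -28.0, 55.0]]
gauge 0.62 [205. 217.] 42671 [482. -73.  13.] [[419.0, -285.0, 10.0], [587.0, 148.0, 76.0]]
blue 2133 [443.393305    46.69736893  75.82598462] ((444.2169494628906, 46.923606872558594), (35.19202423095703, 57.20645523071289), 5.059586524963379) [73.22477673 75.04003427 80.88259071]
```

View pics/w1.png

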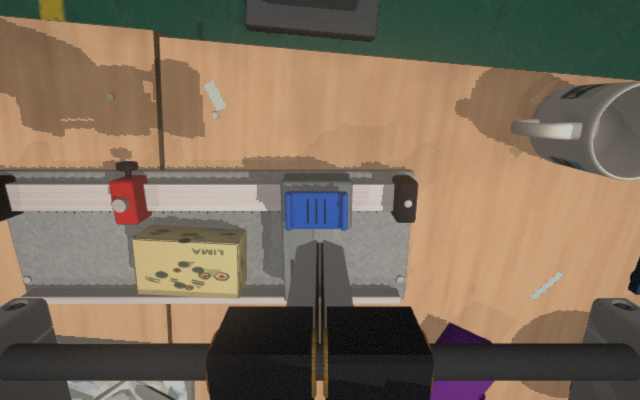

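The wrist picture shows the blue plate at (317,212). It measures 35×57 mm at z 75 with 5.06° yaw, as specified. The red stop is at (127,193), and the cream carton at (190,262) is in front of the fence; the purple one is at (450,365). I'll descend to just above the plate.

Call:
{"method": "apply_moves", "body": {
  "plan": "-1.5 -0.6 4 0 0 0 1; -1.5 -0.6 8 0 0 0 1; -1.5 -0.6 11 0 0 0 1; -1.5 -0.6 11.8 0 0 0 1; -1.5 -0.6 11.8 0 0 0 1; -1.5 -0.6 11.8 0 0 0 1"
}}

```text
clock: 2.9
tcp_pos: [445.5, 42.7, 113.4]
tool_rot: [-0.134, 3.137, 0.0]
force: [0.6, -0.1, 0.2]
width: 0.5
finger_force: 0.0
```

Run:
```python
from h import *
s=manip.read_state(); print(s["clock"],s["tcp_pos"],s["force"],R.from_rotvec(s["tool_rot"]).as_matrix().round(4).tolist())
z=np.load("w1.npz"); W=z["W"]; hsv=cv2.cvtColor(z["p"],cv2.COLOR_RGB2HSV)
a=np.radians(5.06); ex=np.array([np.cos(a),np.sin(a)]); ey=np.array([-np.sin(a),np.cos(a)])
m=((hsv[...,0]<6)|(hsv[...,0]>174))&(hsv[...,1]>150)&(z["d"]>0)&(abs(W[...,1]+145)<40)&(W[...,2]>20)
q=W[m]; r=q[:,:2]-[444.2,46.9]
print("stop rel to plate ex,ey", np.percentile(r@ex,[1,50,99]),np.percentile(r@ey,[1,50,90,95,99]))
for zz in (25,35,45):
    k=abs(q[:,2]-zz)<5; print(zz,k.sum(),np.percentile((r@ey)[k],[50,90,98]) if k.sum() else '')
```

```text
2.9 [445.5288605   42.69903711 113.40524371] [ 0.59415379 -0.05155652  0.23839134] [[-0.9964, -0.0852, 0.0016], [-0.0852, 0.9964, 0.0004], [-0.0016, 0.0002, -1.0]]
stop rel to plate ex,ey [-23.00713333  -6.34626726  20.9430466 ] [-204.00097341 -186.62381398 -182.06929791 -181.89455256 -181.50129507]
25 33 [-182.5663879  -181.87736698 -181.6677748 ]
35 168 [-182.3265586  -181.82308879 -181.43270178]
45 778 [-187.85102615 -182.17375389 -181.74538934]
```

Call:
{"method": "apply_moves", "body": {
  "plan": "0 0 0.8 0 0 0 1; 0 0 1.2 0 0 0 1; 0 0 1.5 0 0 0 1; 0 0 1.7 0 0 0 1; 0 0 1.8 0 0 0 1; 0 0 1.8 0 0 0 1; 0 0 1.8 0 0 0 1"
}}

```text
clock: 3.6
tcp_pos: [445.3, 42.4, 95.4]
tool_rot: [-0.133, 3.137, 0.0]
force: [-0.7, -0.1, 10.8]
width: 0.4
finger_force: 5.3
```

Call:
{"method": "apply_moves", "body": {
  "plan": "0 0 0.08 0 0 0 1; 0 0 0.08 0 0 0 1; 0 -0.3 0.08 0 0 0 1; 0 -0.8 0.08 0 0 0 1; 0 -1.4 0.08 0 0 0 1; 0 -2 0.08 0 0 0 1; 0 -2.6 0.08 0 0 0 1; 0 -3 0.08 0 0 0 1; 0 -3 0.08 0 0 0 1"
}}

```text
clock: 4.5
tcp_pos: [447.9, 11.7, 94.7]
tool_rot: [-0.131, 3.137, -0.0]
force: [-1.7, -1.8, 11.2]
width: 0.1
finger_force: 5.5
```

```bash
cat > look.py <<'E'
from h import *
import sys
s=manip.read_state(); print(s["clock"],s["tcp_pos"],s["force"])
n="wrist"; p,d=imaging.grab_frame(n); W=world(n,d); cv2.imwrite(f"pics/{sys.argv[1]}.png",p[...,::-1])
hsv=cv2.cvtColor(p,cv2.COLOR_RGB2HSV)
a=np.radians(5.06); ex=np.array([np.cos(a),np.sin(a)]); ey=np.array([-np.sin(a),np.cos(a)])
c=np.array([444.2,46.9]); r=(W[...,:2]-c); U=r@ex; V=r@ey
ok=(d>0)&(abs(U)<45)&(V>-250)&(V<60)
b=ok&(hsv[...,0]>100)&(hsv[...,0]<125)&(hsv[...,1]>120)&(W[...,2]>55)&(W[...,2]<95)
print("blue V",np.percentile(V[b],[1,99]),"U",np.percentile(U[b],[1,99]),"z",np.percentile(W[b][:,2],[5,50,95]))
m=ok&((hsv[...,0]<6)|(hsv[...,0]>174))&(hsv[...,1]>150)&(W[...,2]>20)
print("stop V",np.percentile(V[m],[1,99]) if m.sum() else None)
E
python3 look.py w2
```

```text
4.5 [447.89573995  11.65566089  94.668278  ] [-1.6754494  -1.7922888  11.15291268]
blue V [-59.86664803  -3.70464256] U [-17.90251098  16.48310153] z [67.99759643 69.68461276 75.2114441 ]
stop V [-204.96534579 -182.39060096]
```

Call:
{"method": "apply_moves", "body": {
  "plan": "0 -0.4 0 0 0 0 1; 0 -1 0 0 0 0 1; 0 -1.7 0 0 0 0 1; 0 -2.4 0 0 0 0 1; 0 -3.1 0 0 0 0 1; 0 -3.8 0 0 0 0 1; 0 -4.5 0 0 0 0 1; 0 -5.2 0 0 0 0 1; 0 -5.9 0 0 0 0 1; 0 -6.4 0 0 0 0 1; 0 -6.8 0 0 0 0 1; 0 -7 0 0 0 0 1"
}}

```text
clock: 5.75
tcp_pos: [453.7, -57.2, 94.6]
tool_rot: [-0.133, 3.137, 0.001]
force: [-0.9, 3.5, 11.2]
width: 0.3
finger_force: 5.6
```

Call:
{"method": "apply_moves", "body": {
  "plan": "0 -0.4 0 0 0 0 1; 0 -1 0 0 0 0 1; 0 -1.6 0 0 0 0 1; 0 -2.2 0 0 0 0 1; 0 -2.6 0 0 0 0 1; 0 -2.9 0 0 0 0 1; 0 -3 0 0 0 0 1; 0 -3 0 0 0 0 1"
}}

```text
clock: 6.55
tcp_pos: [456.2, -87.2, 94.7]
tool_rot: [-0.133, 3.137, 0.0]
force: [-0.5, 1.0, 11.1]
width: 0.8
finger_force: 5.5
```

```bash
python3 look.py w3
```

```text
6.55 [456.22702275 -87.15146649  94.68573091] [-0.49637278  0.9809037  11.0560756 ]
blue V [-159.06641924 -102.76426301] U [-18.3379097   16.20849709] z [67.95776134 69.67051043 75.22405902]
stop V [-205.78791262 -183.04635798]
```

View pics/w3.png

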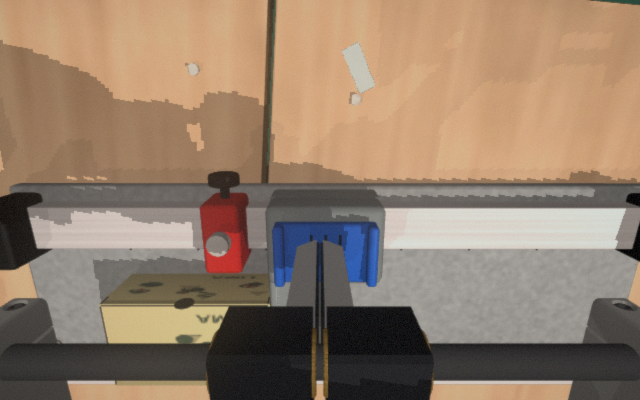

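The picture shows the plate at (325,255), about 5 mm down, with the carriage edge at column 268 and the red stop at columns 203–247. The carton is against the fence, and about 16 mm remain to the stop. I'll creep the rest.

Call:
{"method": "apply_moves", "body": {
  "plan": "0 -0.2 0 0 0 0 1; 0 -0.5 0 0 0 0 1; 0 -0.8 0 0 0 0 1; 0 -1 0 0 0 0 1; 0 -1.2 0 0 0 0 1; 0 -1.3 0 0 0 0 1; 0 -1.4 0 0 0 0 1; 0 -1.4 0 0 0 0 1"
}}

```text
clock: 7.4
tcp_pos: [457.4, -100.8, 94.7]
tool_rot: [-0.133, 3.137, 0.001]
force: [-1.6, 1.8, 10.6]
width: 0.6
finger_force: 5.5
```

Call:
{"method": "apply_moves", "body": {
  "plan": "0 -0.05 0 0 0 0 1; 0 -0.1 0 0 0 0 1; 0 -0.15 0 0 0 0 1; 0 -0.2 0 0 0 0 1; 0 -0.2 0 0 0 0 1"
}}

```text
clock: 7.9
tcp_pos: [457.5, -102.7, 94.7]
tool_rot: [-0.133, 3.137, 0.001]
force: [-0.7, 2.7, 11.8]
width: 0.5
finger_force: 5.5
```

Call:
{"method": "apply_moves", "body": {
  "plan": "0 -0.05 0 0 0 0 1; 0 -0.1 0 0 0 0 1; 0 -0.15 0 0 0 0 1; 0 -0.2 0 0 0 0 1; 0 -0.2 0 0 0 0 1"
}}

```text
clock: 8.4
tcp_pos: [457.7, -104.6, 94.7]
tool_rot: [-0.133, 3.137, 0.001]
force: [-1.5, 2.8, 11.2]
width: 0.6
finger_force: 5.5
```

```bash
python3 look.py w4
```

```text
8.4 [ 457.70399714 -104.56531209   94.66253399] [-1.45342613  2.78225338 11.17459597]
blue V [-176.43793764 -120.21005508] U [-18.41294738  15.99861849] z [67.95125676 69.65994975 75.22080453]
stop V [-206.01316934 -184.63712926]
```

Call:
{"method": "apply_moves", "body": {
  "plan": "0 -0.05 0 0 0 0 1; 0 -0.1 0 0 0 0 1; 0 -0.15 0 0 0 0 1; 0 -0.2 0 0 0 0 1; 0 -0.2 0 0 0 0 1"
}}

```text
clock: 8.95
tcp_pos: [457.7, -104.7, 94.6]
tool_rot: [-0.136, 3.138, 0.004]
force: [-1.4, 6.9, 11.7]
width: 0.2
finger_force: 5.6
```

```bash
python3 look.py w5
```

```text
8.95 [ 457.71219361 -104.71497645   94.55725738] [-1.39529636  6.94065388 11.73434604]
blue V [-176.50694031 -120.26439785] U [-18.39188572  16.04187323] z [67.78168866 69.56965838 75.14560175]
stop V [-206.07834747 -184.65302455]
```

View pics/w5.png

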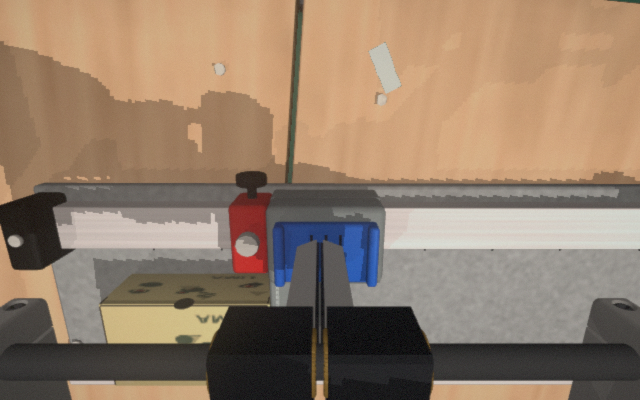

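The carriage is flush against the red stop at column 270. A commanded 2 mm moved nothing and the force rose to 7 N, so the pusher is home. I'll lift straight up.

Call:
{"method": "apply_moves", "body": {
  "plan": "0 0 -0.2 0 0 0 1; 0 0 -0.4 0 0 0 1; 0 0 -0.6 0 0 0 1; 0 0 -0.9 0 0 0 1; 0 0 -1.5 0 0 0 1; 0 0 -3 0 0 0 1; 0 0 -6 0 0 0 1; 0 0 -9 0 0 0 1; 0 0 -11 0 0 0 1; 0 0 -11 0 0 0 1; 0 0 -11 0 0 0 1; 0 0 -11 0 0 0 1"
}}

```text
clock: 10.2
tcp_pos: [456.6, -107.3, 202.7]
tool_rot: [0.132, -3.137, -0.001]
force: [0.4, 0.4, -0.3]
width: 0.3
finger_force: 0.0
```

```bash
python3 look.py w6
```

```text
10.2 [ 456.56843433 -107.27094271  202.71291798] [ 0.35056208  0.43486242 -0.29760076]
blue V [-175.99006622 -120.19750598] U [-18.15820366  16.76694904] z [73.57705237 74.92178563 80.36642355]
stop V [-205.87402985 -150.38311121]
```

View pics/w6.png

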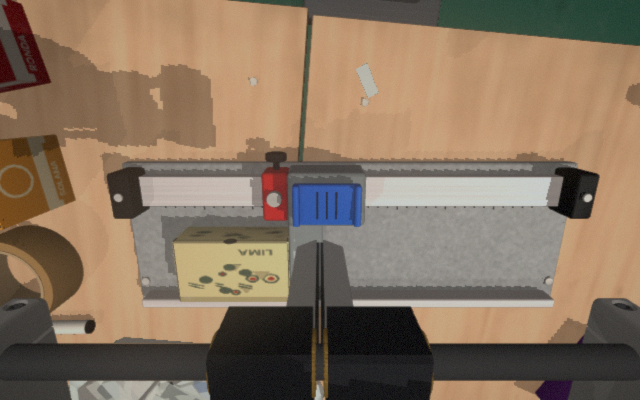

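The carriage sits flush at the stop (column 289), the plate is back up at z 75, the stop hasn't moved, and the carton rests at the fence. I'm handing in.

```bash
python3 -c "
from station import manip
print(manip.finish_job())"
```

```text
the job is handed in; nothing more can be done
None
```

The pusher is home against the red stop, the plate is back up, and the arm is clear. The stop did not shift, the carton was moved only by the fence, and the job was handed in at about 10 s.

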